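# Weigh the grooming kit on the hand scale

## Robot

A 6-joint arm with a two-finger parallel gripper is mounted at the origin on the work surface. World frame = base frame: x ahead of the robot, y to its left, z up, the work surface at z = 0. Lengths are in m, angles in rad, forces in N, time in s.
With the tool pointing down it reaches from about 0.375 to 0.9 m from the base axis. Payload 3.1 kg.
Tool frame: the origin (TCP) lies between the finger pads; the fingertips stand 11 mm ahead of it and the grasp point (between the pads) lies 8 mm behind it; z points along the fingers, y is the line along which they close (so a half turn about z gives the same grasp; the last joint's range is limited). The gripper opens to 87 mm and grips with 3 to 60 N. Pads are 19 mm wide; open, the fingers measure 117 mm over their backs; the gripper's body (75 mm by 190 mm) begins 51 mm behind the grasp point.
Start: joints at [-0.178, 0.527, 1.433, -0, 1.181, -0.178], TCP at [0.625, 0, 0.234] pointing down, gripper open.
Joint ranges: [-3.08, 3.08], [-0.75, 2.2], [0.22, 2.44], [-1.43, 4.57], [0, 2.65], [-2.85, 2.85]. Speed limits (rad/s): [2.79, 2.79, 3.14, 3.14, 3.14, 3.14].

## Interface

Orientations are given as a unit quaternion [x, y, z, w].
In Python, from rig import robot gives the robot as it stands.
- The arm moves only by the tool move_arm, never from a script. Its argument "moves" is text: rows parted by semicolons, each of 7 numbers parted by spaces: the shift along the tool's x, y, z in units of 100 mm (1.0 is 100 mm), then the turn, a rotation vector about the tool's x, y, z in units of 90 degrees (1.0 is 90 degrees), then the opening, from 0 (shut) to 1 (fully open). A call has 1 to 12 rows; each row is the pose to reach, as a shift and turn from the pose commanded when the call began, along the tool's axes at that moment; what a row does not reach only later rows make up. A row lasts 1/10 s, in which the tool goes at most 50 mm and 8.59 degrees, less where a joint would pass 70% of its speed; a pose out of reach is approached as far as the arm can. A call with a number of a shift or a turn outside -1 to 1 is refused whole. A call with a gripper value outside its range is refused whole. The fingers move at their own pace and stop on an object; "squeeze" is the grip in N (left out, the last holds). Time passes only in rows, so rows that repeat a pose let the fingers close. It gives the time, the measured TCP pose, the force, the opening and the grip force at its end, in the units of the state.
- robot.get_obs(): the state, without advancing time (a new reading comes with each control period).
- robot.camera(name): name is "scene" or "side" or "wrist"; returns a dict with "image" (420x560x3 uint8, red, green, blue), "intrinsics" (3x3 intrinsics, pixels), "extrinsics" (4x4, takes a point from world to camera coordinates). Camera axes: x right, y up, looking along -z (the intrinsics and any distortion apply to the point x, -y, -z); pixel columns grow to the right and rows downward; lengths in m; the calibration is good to about 2 mm. A picture is of the moment at which its call begins. There is no depth.
- robot.hand_in(): hands the job in; it is judged then, once.
The state is a dict: "time": time; "q": joint angles; "joint_velocities": joint speeds; "joint_torque": joint torques, N m; "position": TCP position; "tool_rot": TCP orientation; "ft_force": force on the tool from outside, world axes, zero at the start; "moment": the same for the moment, N m; "grip_width": finger opening in m; "grip_force": force on a finger pad.
Only numpy, scipy, OpenCV 4.12 (cv2) and the standard library are available. Lean on these libraries where they do the work, as an engineer would, in place of code of your own. Each camera call takes 0.05 s, during which the arm holds its last target. There are 200 camera calls.

## Task

Take the sprung hand scale from its stand, hook it under the clear kit case's handle and lift until the case hangs level and clear of the table by about 2 cm (between 1 and 3 cm), holding it still there for two seconds so that the weight can be read. Then carry it on the hook, never higher than 6 cm and without touching the case with the gripper, lower it gently onto the middle of the round cork mat, unhook, and hang the scale back in its stand as it was. Leave everything else where it is.

Things in the scene. Friction and masses are not known exactly. Their poses are not given: they have to be found in the camera images.
- scale: sprung hand scale, 0.18 kg. Black cross-handle 24 (x) x 100 (y) x 28 (z) mm on a grey body 24 x 40 x 75 mm with white faces; steel hook below. Origin: centre of the handle's underside (handle z 0 to 28, body z -75 to 0); z up when the hook hangs down; the hook's free lip is on the +x side, its stem at -x. At the start the handle's ends rest on the stand's prongs.
- hook_seat (a point): middle of the top face of the scale hook's flat foot, where a load's bar rests; moves with the hook. Bent strip 22 mm wide (y), 4 thick; foot 30 long (x); lip 10 high; channel 22 between lip and stem; closed top 36 above the foot. Empty: 126 mm below scale origin (130 when hanging). Slides down on a damped spring, 100 N/m, at most 95 mm.
- case: clear plastic kit case with a flat lid, 90 (x) x 140 (y) x 60 (z) mm, lid rim 94 x 144. Origin: centre of its underside. Weight unknown, between 0.3 and 0.8 kg. It has a grey bail handle over the lid.
- bail_grip (a point): middle of the top bar of the case's grey bail handle: round bar 10 mm thick, 90 long between the legs, along the case's y. The bail hinges about a line along the case's y, 63 mm above the case's underside, mid-case; bar centre 50 mm from that line. It leans up to 0.5 rad to either x side, held by slight friction, and swings upright when the case hangs from it.
- stand: dark steel stand: base plate 170 x 130 x 12 mm, post at its +x side, fork of two prongs open to -x. Origin: on the table, below the resting place. Prongs along x at y +-33 mm (12 wide, 54 free between) from x -36 to +89; tops 175 mm above the table; lips 8 mm high at the free ends (x -36 to -30); cross-piece and post fill x 85 to 97.
- cradle (a point): resting place in the stand's fork, 175 mm above the table: the scale's origin lies here when it is put back, its handle across both prongs.
- mat: round cork mat, 240 mm across, 5 mm thick, fixed flat to the table. Origin: centre of its underside.
- clipper: white hair clipper, 187 x 46 x 38 mm, lying flat on the table (top at z = 0) behind the kit case; bystander
- trimmer: slim black trimmer, 150 x 40 x 30 mm, lying flat near the robot; bystander
- comb: flat red comb, 180 x 30 x 6 mm, near the robot; bystander
- spray: amber glass jar, 56 mm across, 90 mm tall, standing; bystander
- cup: white cup, 72 mm across, 85 mm tall; bystander
- guard: small black clipper guard, 50 x 45 x 22 mm, like an open tray; bystander
Mind the look-alikes: they are no part of the job. There is more than one size of the case; the one meant has the size given above.

How it is judged:
By the outcome, as a careful person would: the job done as asked, in the order asked, and still so for the second after the job is handed in, with the robot touching nothing.
It also fails if it takes over 72 s, if anything falls off the work surface, if the arm or the gripper's body presses on something with over 40 N, if the wrist force passes 120 N, or if a joint passes its speed limit or range.

## Working session

There is one attempt and no reset: what is moved stays moved. The work goes in short steps, Python scripts to look and compute and a tool call to move; the robot and the scene stay as the last step left them, time stands still between calls to the robot, and variables do not carry over. Pictures are saved under pics/ and viewed, at most 10 in all, crops included, and the job is handed in when it is done.

Besides the shell and the picture viewer there is one more tool, called after "Call:" as name(argument=value, ...) on one line, values as JSON. move_arm: Moves the arm, as the interface text tells. Shifts and turns lie within -1 to 1; 1 stands for 100 mm of shift or 90 degrees of turn. Its arguments: {"type":"object","properties":{"moves":{"type":"string"},"squeeze":{"type":"number"}},"required":["moves"]}

```bash
mkdir -p pics; ls; cat > h.py <<'E'
import numpy as np, cv2
from rig import robot
def shot(cam,name):
    c=robot.camera(cam); cv2.imwrite(f'pics/{name}.png',c['image'][:,:,::-1])
    np.savez(f'pics/{name}.npz',K=c['intrinsics'],E=c['extrinsics']); return c
E
python3 - <<'E'
from h import *
o=robot.get_obs(); print(o['time'],o['position'],o['tool_rot'],o['grip_width'])
for n in ['scene','side','wrist']:
    c=shot(n,n+'0'); print(n,c['intrinsics'],c['extrinsics'].round(4),[k for k in c])
E
```

```text
pics
0.0 [6.24291680e-01 1.54865809e-04 2.32571903e-01] [ 7.07099935e-01  7.07112798e-01 -6.16598244e-04 -8.90888163e-04] 0.08709956079729891
scene [[419.78704066   0.         281.55133923]
 [  0.         419.78704066 204.67827991]
 [  0.           0.           1.        ]] [[-0.4986  0.8667 -0.0179  0.2393]
 [-0.6296 -0.3478  0.6947  0.2202]
 [ 0.5958  0.3576  0.7191 -1.4213]
 [ 0.      0.      0.      1.    ]] ['image', 'intrinsics', 'extrinsics']
side [[523.6529548    0.         281.12599639]
 [  0.         523.6529548  212.52304088]
 [  0.           0.           1.        ]] [[ 0.9576 -0.2877 -0.016  -0.4779]
 [ 0.1891  0.5855  0.7883 -0.1964]
 [-0.2175 -0.7579  0.6151 -1.1266]
 [ 0.      0.      0.      1.    ]] ['image', 'intrinsics', 'extrinsics']
wrist [[314.6110527    0.         276.7731933 ]
 [  0.         314.6110527  203.41676112]
 [  0.           0.           1.        ]] [[ 1.000e+00 -2.000e-04 -1.400e-03 -6.241e-01]
 [-2.000e-04  9.581e-01 -2.864e-01  3.550e-02]
 [ 1.400e-03  2.864e-01  9.581e-01 -3.917e-01]
 [ 0.000e+00  0.000e+00  0.000e+00  1.000e+00]] ['image', 'intrinsics', 'extrinsics']
```

View pics/scene0.png

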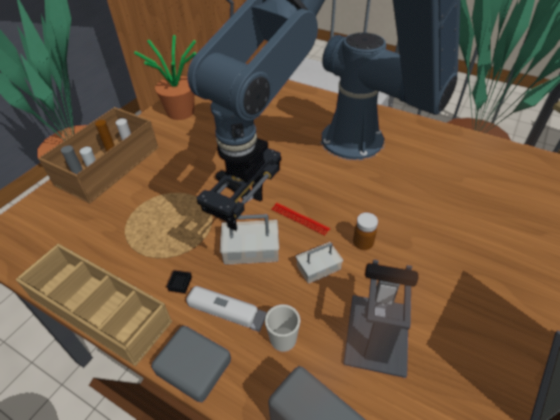

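View pics/side0.png

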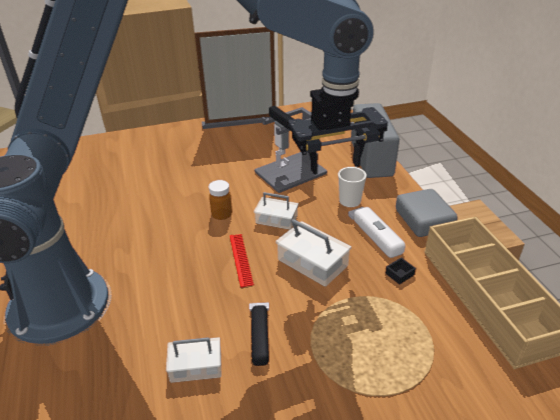

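The scene view shows the mat at (165,223), the large case with its bail at (250,240), small look-alike cases, and the stand with scale at (385,320). In the side view the case is at (313,252), the stand at (290,165) and the mat at (372,342).

```bash
cat >> h.py <<'E'
def tile(specs,out,wh=(400,300),cols=2):
    ts=[]
    for n,x,y,w,h in specs:
        im=cv2.imread(f'pics/{n}.png')[y:y+h,x:x+w]; im=cv2.resize(im,wh,interpolation=cv2.INTER_CUBIC)
        ts.append(im)
    cv2.imwrite(f'pics/{out}.png',np.vstack([np.hstack(ts[i:i+cols]) for i in range(0,len(ts),cols)]))
def ray(n,u,v):
    d=np.load(f'pics/{n}.npz');E=d['E'];R,t=E[:3,:3],E[:3,3]
    p=np.linalg.inv(d['K'])@[u,v,1]; return -R.T@t, R.T@(p*[1,-1,-1])
def atz(n,u,v,z):
    c,d=ray(n,u,v); return c+d*(z-c[2])/d[2]
def tri(*obs):
    A=np.zeros((3,3));b=np.zeros(3);L=[]
    for n,u,v in obs:
        c,d=ray(n,u,v);d=d/np.linalg.norm(d);P=np.eye(3)-np.outer(d,d);A+=P;b+=P@c;L.append((P,c))
    x=np.linalg.solve(A,b); return x.round(4),[round(float(np.linalg.norm(P@(x-c))),4) for P,c in L]
def proj(n,X):
    d=np.load(f'pics/{n}.npz');p=d['E'][:3,:3]@X+d['E'][:3,3];p=p*[1,-1,-1];q=d['K']@p;return (q[:2]/q[2]).round(1)
E
python3 - <<'E'
from h import *
tile([('scene0',200,190,140,105),('side0',250,205,140,105),('scene0',320,255,160,120),('side0',230,85,160,120)],'t1')
print(atz('scene0',165,223,.005),atz('side0',372,342,.005),atz('scene0',250,240,.05),atz('side0',313,250,.05),atz('scene0',380,340,0),atz('side0',290,172,0))
E
```

```text
[ 0.60323459 -0.30266952  0.005     ] [ 0.59589237 -0.29761762  0.005     ] [ 0.56864089 -0.03993023  0.05      ] [ 0.55783531 -0.05562082  0.05      ] [0.63470482 0.33854351 0.        ] [0.62607988 0.33356877 0.        ]
```

View pics/t1.png

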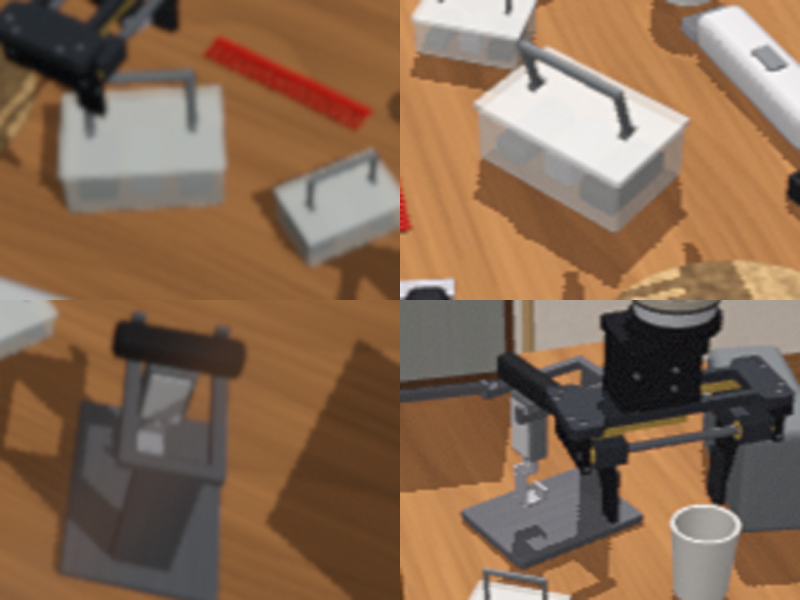

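Tiles: case bail bar runs side-view from (432,220) to (467,239) px; the scale's handle rests across the fork, whose open end points towards the robot (-x). Next the wrist view.

View pics/wrist0.png

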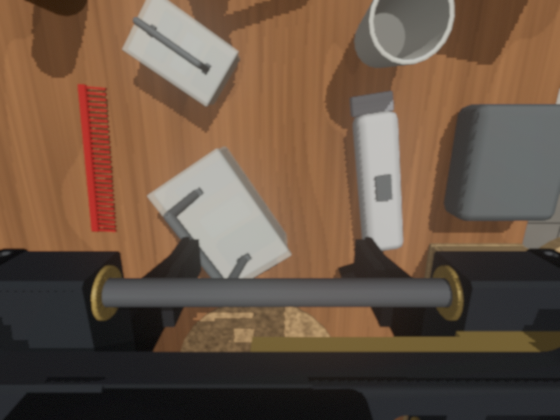

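```bash
python3 - <<'E'
from h import *
s=lambda x,y:('scene0',x/2.857+200,y/2.857+190)
d=lambda x,y:('side0',(x-400)/2.857+250,y/2.857+205)
S=lambda x,y:('scene0',x/2.5+320,(y-300)/2.5+255)
D=lambda x,y:('side0',(x-400)/2.5+230,(y-300)/2.5+85)
print('bar +y',tri(s(193,75),d(523,45)),'bar -y',tri(s(110,79),d(621,97)))
for a,b in [((222,88),(553,47)),((62,97),(690,122)),((62,180),(613,187)),((225,175),(475,103))]: print('lid',tri(s(*a),d(*b)))
print('base',[atz(*D(*p),.012).round(3) for p in [(463,516),(527,562),(641,517)]])
print('base',[atz(*S(*p),.012).round(3) for p in [(62,570),(217,597),(84,403)]])
print('handle',[atz(*S(*p),.2).round(3) for p in [(117,340),(243,358)]])
E
```

```text
bar +y (array([ 0.5241, -0.0128,  0.1101]), [0.0007, 0.0007]) bar -y (array([ 0.5695, -0.0802,  0.1053]), [0.0112, 0.0112])
lid (array([0.5372, 0.0053, 0.1014]), [0.0192, 0.0192])
lid (array([ 0.6068, -0.1117,  0.0987]), [0.0166, 0.0166])
lid (array([ 0.5927, -0.0953,  0.0043]), [0.02, 0.02])
lid (array([0.5151, 0.0309, 0.0057]), [0.0198, 0.0198])
base [array([0.527, 0.35 , 0.012]), array([0.571, 0.241, 0.012]), array([0.72 , 0.285, 0.012])]
base [array([0.725, 0.294, 0.012]), array([0.684, 0.413, 0.012]), array([0.568, 0.246, 0.012])]
handle [array([0.621, 0.275, 0.2  ]), array([0.59 , 0.364, 0.2  ])]
```

Wrist view: the case's lid corners are at (148,195), (220,149), (290,250) and its long axis is yawed about 34°; the stand is out of view. I'll move the arm towards the stand for a wrist look.

Call:
move_arm(moves="0.25 0 -0.165 0 0 -0.055 1; 0.5 0 -0.33 0 0 -0.11 1; 0.75 0 -0.5 0 0 -0.165 1; 1 0 -0.66 0 0 -0.22 1; 1 0 -0.66 0 0 -0.22 1")

```text
time: 0.65
position: [0.6259, 0.1031, 0.302]
tool_rot: [0.573, 0.819, 0.002, 0.002]
ft_force: [-0.3, -0.7, 0.2]
grip_width: 0.0869
grip_force: 0.0
```

```bash
cat >> h.py <<'E'
from scipy.spatial.transform import Rotation as Ro
import json,sys
R0=np.array([[0,1,0],[1,0,0],[0,0,-1.]])
def load():
    p,y=np.array([.625,0,.234]),0.   # commanded position, yaw (deg) of tool y axis
    for l in open('log.txt'):
        r=np.array(l.split(),float); R=Ro.from_euler('z',y,degrees=True).as_matrix()@R0
        p=p+R@r[:3]*.1; y-=r[3]*90
    return p,y
def log(*rows):
    with open('log.txt','a') as f:
        for r in rows: f.write(' '.join(map(str,r))+'\n')
def plan(t,yaw):
    p,y=load(); R=Ro.from_euler('z',y,degrees=True).as_matrix()@R0
    print('cmd',p.round(4),round(y,2),'-> shift',(R.T@(np.array(t)-p)*10).round(3),'turn z',round((y-yaw)/90,4))
def st():
    o=robot.get_obs(); print('t',round(o['time'],2),'p',o['position'].round(4),'yaw',Ro.from_matrix(Ro.from_quat(o['tool_rot']).as_matrix()@R0.T).as_euler('zyx',degrees=True).round(2),'w',round(o['grip_width'],4),'gf',o['grip_force'],'F',np.round(o['ft_force'],2)); return o
E
python3 - <<'E'
from h import *
log((1,0,-.66,-.22)); st(); plan([.639,.226,.30],19.8)
E
```

```text
t 0.65 p [0.6259 0.1031 0.302 ] yaw [20.05 -0.27  0.08] w 0.0869 gf 0.0 F [-0.27 -0.74  0.19]
cmd [0.625 0.1   0.3  ] 19.8 -> shift [1.138 0.559 0.   ] turn z 0.0
```

Call:
move_arm(moves="0.3 0.15 0 0 0 0 1; 0.6 0.3 0 0 0 0 1; 0.8 0.4 0 0 0 0 1; 0.8 0.4 0 0 0 0 1")

```text
time: 1.05
position: [0.6351, 0.1909, 0.2983]
tool_rot: [0.574, 0.819, -0.0, -0.001]
ft_force: [-0.2, 0.4, 0.1]
grip_width: 0.087
grip_force: 0.0
```

```bash
python3 - <<'E'
from h import *
log((.8,.4,0,0)); st()
shot('wrist','w1'); shot('scene','s1'); shot('side','d1')
E
```

```text
t 1.05 p [0.6351 0.1909 0.2983] yaw [19.92  0.09  0.02] w 0.087 gf 0.0 F [-0.21  0.37  0.14]
```

View pics/w1.png

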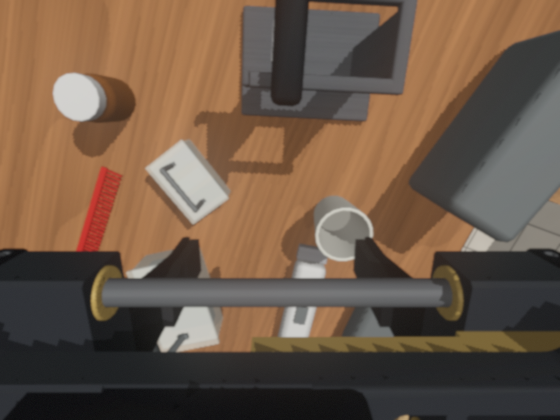

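Wrist view: the scale handle is vertical at column ~289 with its near end at (288,100); stand base corners at (243,118), (367,121). I'll move 60 mm closer for a second view and combine it with crops of the case from the now free cameras.

Call:
move_arm(moves="0.3 0 0 0 0 0 1; 0.6 0 0 0 0 0 1; 0.7 0 0 0 0 0 1; 0.7 0 0 0 0 0 1; 0.7 0 0 0 0 0 1")

```text
time: 1.7
position: [0.6123, 0.2532, 0.2995]
tool_rot: [0.575, 0.818, -0.0, 0.0]
ft_force: [-0.1, -0.8, 0.4]
grip_width: 0.0867
grip_force: 0.0
```

```bash
python3 - <<'E'
from h import *
log((.7,0,0,0)); st()
shot('wrist','w2')
tile([('w2',190,0,240,180),('s1',205,200,100,75),('s1',320,250,160,120),('d1',265,215,100,75)],'t2')
E
```

```text
t 1.7 p [0.6123 0.2532 0.2995] yaw [19.75 -0.02 -0.07] w 0.0867 gf 0.0 F [-0.06 -0.82  0.37]
```

View pics/t2.png

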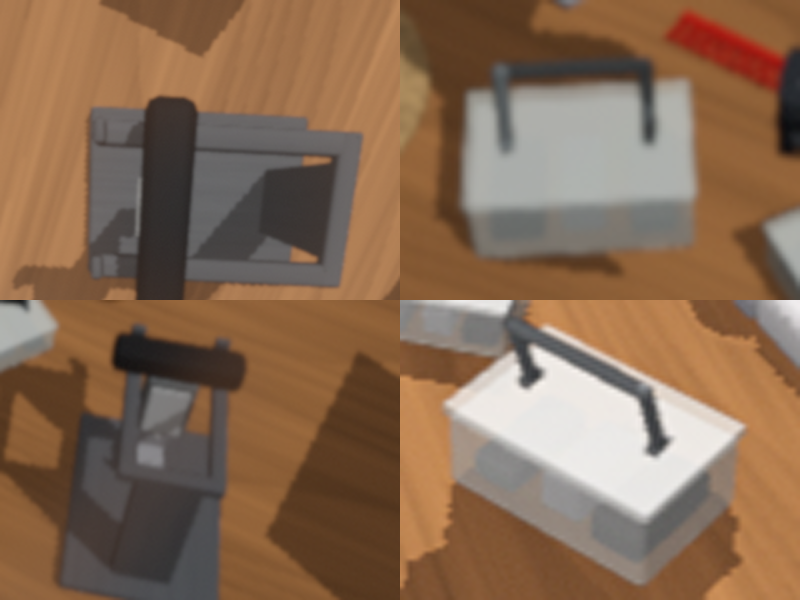

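```bash
python3 - <<'E'
from h import *
from scipy.optimize import least_squares
w=lambda x,y:('w2',x/1.667+190,y/1.667)
s=lambda x,y:('s1',(x-400)/4+205,y/4+200)
d=lambda x,y:('d1',(x-400)/4+265,(y-300)/4+215)
S=lambda x,y:('s1',x/2.5+320,(y-300)/2.5+250)
a,b=tri(s(647,66),d(516,323)),tri(s(500,70),d(645,391))
print('bar',a,b,'mid',(a[0]+b[0])/2,np.degrees(np.arctan2(-(a[0]-b[0])[0],(a[0]-b[0])[1])))
C=[tri(s(*p),d(*q)) for p,q in [((690,82),(447,405)),((695,198),(545,328)),((462,208),(743,428)),((467,92),(645,515))]]
for c in C: print(c)
m=np.mean([c[0] for c in C],0);l=C[0][0]+C[1][0]-C[2][0]-C[3][0];print('lid mid',m,np.degrees(np.arctan2(-l[0],l[1])))
obs=[((0,.050,.028),('w2',292,58.5)),((0,-.05,.028),('w1',287,103)),((.097,.039,0),w(361,133)),((.097,-.039,0),w(337,287)),
((0,.05,.014),S(245,370)),((0,-.05,.014),S(115,352))]
def f(p):
    R=Ro.from_euler('z',p[3]).as_matrix()
    return np.concatenate([proj(o[0],R@np.array(X)+p[:3])-o[1:] for X,o in obs])
import h
def proj(n,X):
    q=np.load(f'pics/{n}.npz');v=q['K']@((q['E'][:3,:3]@X+q['E'][:3,3])*[1,-1,-1]);return v[:2]/v[2]
r=least_squares(f,[.605,.32,.175,.33]);print('cradle',r.x[:3].round(4),np.degrees(r.x[3]),r.fun.reshape(-1,2).round(1).tolist())
print('mat',atz('s1',165,223,.005))
p,_=load();plan(r.x[:3]+[0,0,.08],np.degrees(r.x[3]))
E
```

```text
bar (array([ 0.526 , -0.0139,  0.1105]), [0.0006, 0.0006]) (array([ 0.5732, -0.0909,  0.1114]), [0.0006, 0.0006]) mid [ 0.5496  -0.0524   0.11095] 31.50775632146026
(array([ 0.4854, -0.0093,  0.0578]), [0.0015, 0.0015])
(array([0.5625, 0.041 , 0.0551]), [0.0003, 0.0003])
(array([ 0.6393, -0.0791,  0.0565]), [0.0005, 0.0005])
(array([ 0.5618, -0.1302,  0.0591]), [0.0007, 0.0007])
lid mid [ 0.56225  -0.0444    0.057125] 32.44349384451195
cradle [0.5986 0.3176 0.1723] 17.952678051428183 [[-0.8, -2.5], [-0.5, 1.5], [-0.4, 0.2], [1.0, 0.6], [-0.7, 1.7], [-1.1, 0.5]]
mat [ 0.60323459 -0.30266952  0.005     ]
cmd [0.6118 0.2547 0.3   ] 19.8 -> shift [0.636 0.088 0.477] turn z 0.0205
```

Call:
move_arm(moves="0.2 0.03 0 0 0 0.01 1; 0.45 0.06 0.1 0 0 0.02 1; 0.64 0.09 0.3 0 0 0.02 1; 0.64 0.09 0.5 0 0 0.02 1; 0.64 0.09 0.75 0 0 0.02 1; 0.64 0.09 0.75 0 0 0.02 1; 0.64 0.09 0.75 0 0 0.02 1")

```text
time: 2.45
position: [0.5992, 0.3169, 0.2244]
tool_rot: [0.588, 0.809, -0.0, -0.0]
ft_force: [0.2, -0.2, 0.9]
grip_width: 0.087
grip_force: 0.0
```

```bash
python3 - <<'E'
from h import *
log((.64,.09,.75,.02)); st(); plan([.5986,.3176,.181],18)
shot('wrist','w3'); shot('scene','s3'); shot('side','d3')
tile([('w3',140,100,280,210),('s3',320,210,160,120),('d3',230,85,160,120),('d3',280,120,80,60)],'t3')
E
```

```text
t 2.45 p [0.5992 0.3169 0.2244] yaw [17.92  0.04 -0.03] w 0.087 gf 0.0 F [ 0.23 -0.22  0.93]
cmd [0.5986 0.3179 0.225 ] 18.0 -> shift [-0.003 -0.001  0.44 ] turn z 0.0
```

View pics/t3.png

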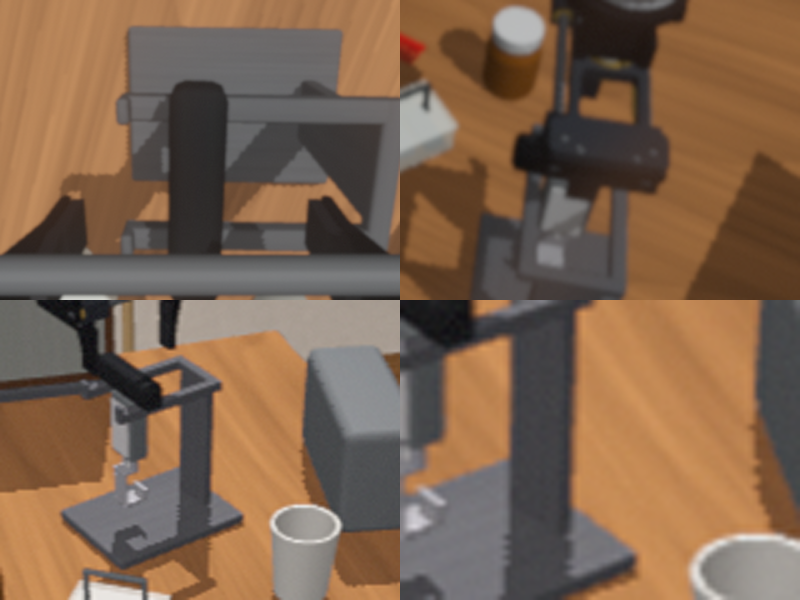

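The handle stands parallel to the image and mid-way between the fingers (columns 70–320 of the tile, handle at 197). Descend and close gently, then firmly.

Call:
move_arm(moves="0 0 0.15 0 0 0 1; 0 0 0.3 0 0 0 1; 0 0 0.44 0 0 0 1; 0 0 0.44 0 0 0 1; 0 0 0.44 0 0 0 0.2; 0 0 0.44 0 0 0 0.2; 0 0 0.44 0 0 0 0.2; 0 0 0.44 0 0 0 0.2; 0 0 0.44 0 0 0 0.2; 0 0 0.44 0 0 0 0.2; 0 0 0.44 0 0 0 0.2", squeeze=40)

```text
time: 3.7
position: [0.5986, 0.318, 0.1807]
tool_rot: [0.588, 0.809, 0.0, 0.0]
ft_force: [-0.6, 0.0, -0.4]
grip_width: 0.039
grip_force: 0.0
```

```bash
python3 - <<'E'
from h import *
log((0,0,.44,0)); st()
R=Ro.from_euler('z',18,degrees=True).as_matrix();c=np.array([.5986,.3176,.175])
print('w3 far end',proj('w3',R@[0,.05,.028]+c),'seen',(140+197/1.4286,100+82/1.4286))
for y in(.05,-.05): print('d3',proj('d3',R@[0,y,.014]+c))
print('seen',98/2.5+230,60/2.5+85,';',155/2.5+230,95/2.5+85)
E
```

```text
t 3.7 p [0.5986 0.318  0.1807] yaw [ 1.8e+01 -1.0e-02  1.0e-02] w 0.039 gf 0.0 F [-0.63  0.03 -0.43]
w3 far end [276.3 160.6] seen (277.8972420551589, 157.39885202295955)
d3 [270.9 110.1]
d3 [292.5 124.5]
seen 269.2 109.0 ; 292.0 123.0
```

Call:
move_arm(moves="0 0 0 0 0 0 0; 0 0 0 0 0 0 0; 0 0 0 0 0 0 0; 0 0 0 0 0 0 0; 0 0 0 0 0 0 0; 0 0 0 0 0 0 0", squeeze=50)

```text
time: 4.3
position: [0.5986, 0.318, 0.1806]
tool_rot: [0.588, 0.809, 0.0, 0.0]
ft_force: [-0.3, 0.5, 0.2]
grip_width: 0.0234
grip_force: 49.8
```

Call:
move_arm(moves="0 0 -0.1 0 0 0 0; 0 0 -0.25 0 0 0 0; 0 0 -0.5 0 0 0 0; 0 0 -0.75 0 0 0 0; 0 0 -1 0 0 0 0; 0 0 -1 0 0 0 0")

```text
time: 4.9
position: [0.6012, 0.319, 0.2865]
tool_rot: [0.588, 0.809, 0.005, 0.003]
ft_force: [0.3, 0.2, -1.1]
grip_width: 0.0236
grip_force: 49.8
```

Call:
move_arm(moves="0 0 -0.2 0 0 0 0; 0 0 -0.4 0 0 0 0; 0 0 -0.45 0 0 0 0; 0 0 -0.45 0 0 0 0; 0 0 -0.45 0 0 0 0; 0 0 -0.45 0 0 0 0")

```text
time: 5.5
position: [0.5978, 0.3177, 0.3238]
tool_rot: [0.588, 0.809, -0.001, -0.001]
ft_force: [0.2, -0.7, -2.1]
grip_width: 0.024
grip_force: 49.8
```

```bash
python3 - <<'E'
from h import *
log((0,0,-1,0),(0,0,-.45,0)); st(); plan([.5072,-.0789,.30],32.2); plan([.5072,-.0789,.30],18)
E
```

```text
t 5.5 p [0.5978 0.3177 0.3238] yaw [18.    0.17 -0.06] w 0.024 gf 49.78100378997624 F [ 0.19 -0.75 -2.12]
cmd [0.5986 0.3179 0.326 ] 18.0 -> shift [-3.492 -2.096  0.26 ] turn z -0.1578
cmd [0.5986 0.3179 0.326 ] 18.0 -> shift [-3.492 -2.096  0.26 ] turn z 0.0
```

Call:
move_arm(moves="-0.15 -0.1 0 0 0 0 0; -0.45 -0.25 0 0 0 0 0; -0.75 -0.4 0 0 0 0 0; -1 -0.55 0 0 0 0 0")

```text
time: 5.9
position: [0.5766, 0.2044, 0.3243]
tool_rot: [0.588, 0.809, -0.001, -0.001]
ft_force: [0.5, 0.1, -1.5]
grip_width: 0.0239
grip_force: 49.8
```

Call:
move_arm(moves="-0.3 -0.15 0 0 0 0 0; -0.6 -0.3 0 0 0 0 0; -0.8 -0.45 0 0 0 0 0; -1 -0.6 0 0 0 0 0")

```text
time: 6.3
position: [0.5503, 0.0909, 0.3246]
tool_rot: [0.588, 0.809, -0.0, -0.001]
ft_force: [0.3, 0.1, -1.7]
grip_width: 0.0235
grip_force: 49.8
```

Call:
move_arm(moves="-0.3 -0.15 0 0 0 -0.04 0; -0.6 -0.3 0.05 0 0 -0.08 0; -0.8 -0.4 0.1 0 0 -0.12 0; -0.9 -0.5 0.2 0 0 -0.158 0; -0.9 -0.5 0.26 0 0 -0.158 0")

```text
time: 6.8
position: [0.53, -0.0102, 0.2982]
tool_rot: [0.484, 0.875, -0.001, -0.001]
ft_force: [-0.5, 0.8, -2.6]
grip_width: 0.0238
grip_force: 49.8
```

```bash
python3 - <<'E'
from h import *
log((-1,-.55,0,0),(-1,-.6,0,0),(-.9,-.5,.26,-.158)); st(); plan([.5072,-.0789,.30],32.2)
E
```

```text
t 6.8 p [ 0.53   -0.0102  0.2982] yaw [3.205e+01 1.700e-01 1.000e-02] w 0.0238 gf 49.779748767614365 F [-0.53  0.79 -2.6 ]
cmd [ 0.5313 -0.0088  0.3   ] 32.22 -> shift [-0.464 -0.577  0.   ] turn z 0.0002
```

Call:
move_arm(moves="-0.2 -0.3 0 0 0 0 0; -0.46 -0.58 0 0 0 0 0; -0.46 -0.58 0.25 0 0 0 0; -0.46 -0.58 0.5 0 0 0 0; -0.46 -0.58 0.75 0 0 0 0; -0.46 -0.58 0.75 0 0 0 0; -0.46 -0.58 0.75 0 0 0 0; -0.46 -0.58 0.75 0 0 0 0")

```text
time: 7.6
position: [0.5079, -0.0785, 0.2257]
tool_rot: [0.483, 0.876, 0.0, 0.001]
ft_force: [-0.8, 0.7, -1.3]
grip_width: 0.0234
grip_force: 49.8
```

```bash
python3 - <<'E'
from h import *
log((-.46,-.58,.75,0)); st()
shot('scene','s4'); shot('side','d4'); shot('wrist','w4')
tile([('s4',170,150,160,120),('d4',240,140,160,120),('s4',205,180,80,60),('d4',255,195,80,60)],'t4')
R=Ro.from_euler('z',32.2,degrees=True).as_matrix();o=load()[0]-[0,0,.006];print('pred seat',o-[0,0,.13],proj('s4',o-[0,0,.13]),proj('d4',o-[0,0,.13]))
E
```

```text
t 7.6 p [ 0.5079 -0.0785  0.2257] yaw [32.23 -0.14 -0.04] w 0.0234 gf 49.780832128599286 F [-0.76  0.67 -1.34]
pred seat [ 0.50676133 -0.07868783  0.089     ] [249.3 208.4] [294.5 248.2]
```

View pics/t4.png

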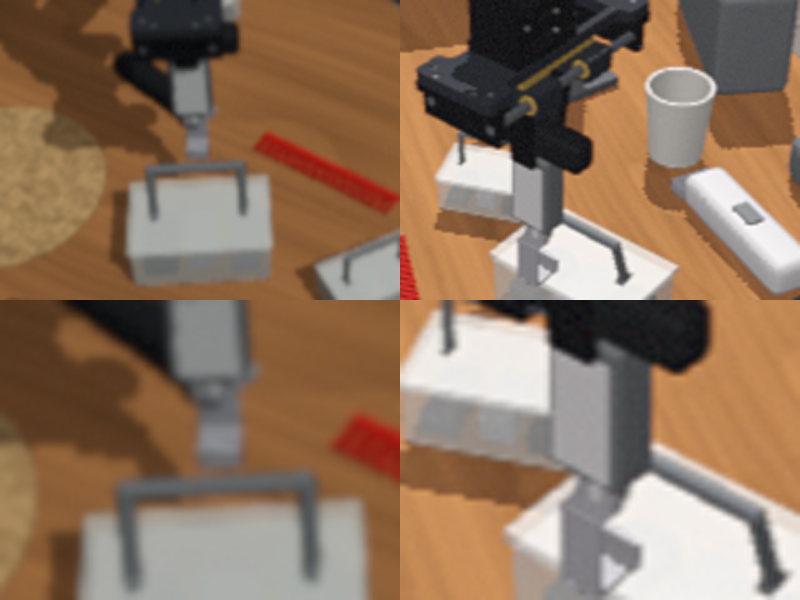

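```bash
python3 - <<'E'
from h import *
R=Ro.from_euler('z',32.2,degrees=True).as_matrix();o=np.array([.5079,-.0785,.0897])
f3=lambda q:((q-[205,180])*5+[0,300]).round()
f4=lambda q:((q-[255,195])*5+[400,300]).round()
for n,X in dict(lipbotL=(.015,-.011,-.004),lipbotR=(.015,.011,-.004),lipTopL=(.015,-.011,.01),lipTopR=(.015,.011,.01),stemTopIn=(-.011,-.011,.036),clTop=(.0,-.011,.04),clTopEnd=(.015,-.011,.04),stemBot=(-.015,-.011,-.004)).items():
    P=o+R@X; print(n,f3(proj('s4',P)),f4(proj('d4',P)))
E
```

```text
lipbotL [200. 470.] [642. 564.]
lipbotR [242. 468.] [602. 542.]
lipTopL [197. 452.] [642. 540.]
lipTopR [240. 450.] [602. 518.]
stemTopIn [194. 379.] [603. 524.]
clTop [193. 389.] [620. 504.]
clTopEnd [192. 410.] [643. 486.]
stemBot [200. 428.] [597. 600.]
```

The hook model projects exactly onto the seen hook (lip corner (640,545) in the tile), and the bar sits mid-gap in height. Advance 71 mm to push the bail upright, then back off 6 mm.

Call:
move_arm(moves="0 0.15 0 0 0 0 0; 0 0.3 0 0 0 0 0; 0 0.42 0 0 0 0 0; 0 0.5 0 0 0 0 0; 0 0.55 0 0 0 0 0; 0 0.6 0 0 0 0 0; 0 0.65 0 0 0 0 0; 0 0.7 0 0 0 0 0; 0 0.71 0 0 0 0 0; 0 0.71 0 0 0 0 0; 0 0.65 0 0 0 0 0; 0 0.65 0 0 0 0 0")

```text
time: 8.95
position: [0.5607, -0.0443, 0.2245]
tool_rot: [0.483, 0.875, -0.0, -0.001]
ft_force: [-0.8, 0.1, -2.2]
grip_width: 0.0237
grip_force: 49.8
```

```bash
python3 - <<'E'
from h import *
log((0,.65,0,0)); st()
shot('scene','s5'); shot('side','d5')
tile([('s5',205,180,80,60),('d5',265,185,80,60)],'t5')
E
```

```text
t 8.95 p [ 0.5607 -0.0443  0.2245] yaw [32.19  0.07  0.  ] w 0.0237 gf 49.780729841440916 F [-0.83  0.06 -2.17]
```

View pics/t5.png

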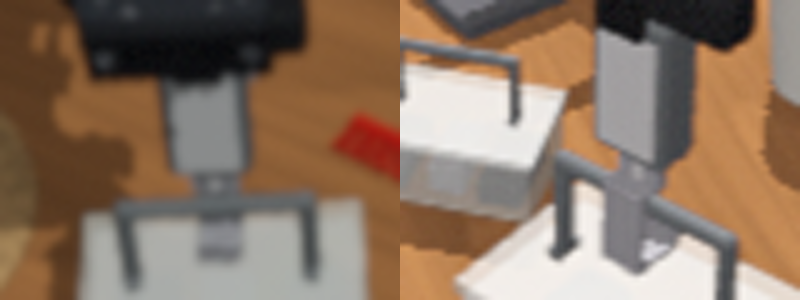

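The bar lies inside the hook in both views, bail upright. Lift in stages watching the force.

Call:
move_arm(moves="0 0 -0.1 0 0 0 0; 0 0 -0.18 0 0 0 0; 0 0 -0.25 0 0 0 0; 0 0 -0.32 0 0 0 0; 0 0 -0.4 0 0 0 0; 0 0 -0.48 0 0 0 0; 0 0 -0.48 0 0 0 0; 0 0 -0.48 0 0 0 0; 0 0 -0.48 0 0 0 0; 0 0 -0.48 0 0 0 0; 0 0 -0.48 0 0 0 0")

```text
time: 10.15
position: [0.5617, -0.044, 0.2722]
tool_rot: [0.483, 0.876, -0.0, -0.0]
ft_force: [0.5, -0.2, -5.0]
grip_width: 0.0238
grip_force: 49.8
```

```bash
python3 - <<'E'
from h import *
log((0,0,-.48,0)); st(); [print(robot.get_obs()['ft_force'].round(2)) for _ in range(3)]
E
```

```text
t 10.15 p [ 0.5617 -0.044   0.2722] yaw [3.222e+01 3.000e-02 0.000e+00] w 0.0238 gf 49.78226479142904 F [ 0.45 -0.2  -5.05]
[ 0.45 -0.2  -5.05]
[ 0.45 -0.2  -5.05]
[ 0.45 -0.2  -5.05]
```

Call:
move_arm(moves="0 0 -0.05 0 0 0 0; 0 0 -0.1 0 0 0 0; 0 0 -0.15 0 0 0 0; 0 0 -0.15 0 0 0 0; 0 0 -0.15 0 0 0 0; 0 0 -0.15 0 0 0 0; 0 0 -0.15 0 0 0 0; 0 0 -0.15 0 0 0 0")

```text
time: 10.95
position: [0.5617, -0.044, 0.2874]
tool_rot: [0.483, 0.876, -0.0, -0.0]
ft_force: [0.3, -0.6, -6.3]
grip_width: 0.0236
grip_force: 49.8
```

```bash
python3 - <<'E'
from h import *
log((0,0,-.15,0)); st(); shot('side','d6');shot('scene','s6'); st();shot('side','d6b'); st()
a=[cv2.imread(f'pics/{n}.png').astype(int) for n in('d5','d6')]
# vertical shift of case front region in side view
t=cv2.imread('pics/d5.png')[255:285,275:345]; r=cv2.matchTemplate(cv2.imread('pics/d6.png')[225:300,260:360],t,5); print('side shift',np.array(cv2.minMaxLoc(r)[3])-[15,30],r.max())
t=cv2.imread('pics/s5.png')[235:270,220:280]; r=cv2.matchTemplate(cv2.imread('pics/s6.png')[215:290,205:295],t,5); print('scene shift',np.array(cv2.minMaxLoc(r)[3])-[15,20],r.max())
c=np.array([.562,-.044,.03])
for n in('d5','s5'): print(n,proj(n,c+[0,0,.02])-proj(n,c))
E
```

```text
t 10.95 p [ 0.5617 -0.044   0.2874] yaw [3.222e+01 2.000e-02 1.000e-02] w 0.0236 gf 49.78087954223156 F [ 0.27 -0.58 -6.26]
t 11.05 p [ 0.5617 -0.044   0.2874] yaw [3.222e+01 1.000e-02 1.000e-02] w 0.0235 gf 49.78097051382065 F [ 0.47 -0.46 -6.49]
t 11.1 p [ 0.5617 -0.044   0.2874] yaw [3.222e+01 1.000e-02 1.000e-02] w 0.0235 gf 49.78091340512037 F [ 0.64 -0.56 -6.06]
side shift [0 0] 0.99963796
scene shift [0 0] 0.9998614
d5 [ 0.2 -6.6]
s5 [-0.5 -5. ]
```

Call:
move_arm(moves="0 0 -0.05 0 0 0 0; 0 0 -0.1 0 0 0 0; 0 0 -0.15 0 0 0 0; 0 0 -0.15 0 0 0 0; 0 0 -0.15 0 0 0 0; 0 0 -0.15 0 0 0 0; 0 0 -0.15 0 0 0 0; 0 0 -0.15 0 0 0 0")

```text
time: 11.9
position: [0.5616, -0.0439, 0.3023]
tool_rot: [0.483, 0.876, -0.0, -0.0]
ft_force: [0.3, -0.9, -7.3]
grip_width: 0.0237
grip_force: 49.8
```

```bash
cat >> h.py <<'E'
def lift(tag,zs=np.arange(-.005,.08,.0005)):
    """case lift in m by matching subpixel shift of the case in side and scene"""
    out=[]
    for cam,ref,(x,y,w,h) in (('side','d5',(275,255,70,30)),('scene','s5',(220,238,60,32))):
        shot(cam,cam+tag); a=cv2.imread(f'pics/{ref}.png',0)[y:y+h,x:x+w]
        k=8; a=cv2.resize(a,None,fx=k,fy=k,interpolation=2)
        b=cv2.resize(cv2.imread(f'pics/{cam+tag}.png',0)[y-30:y+h+8,x-8:x+w+8],None,fx=k,fy=k,interpolation=2)
        r=cv2.matchTemplate(b,a,5); _,m,_,l=cv2.minMaxLoc(r); d=np.array(l)/k-[8,30]
        c=np.array([.562,-.044,.03]); g=proj(ref,c+[0,0,.02])-proj(ref,c)
        out.append((cam,d.round(2).tolist(),'mm',round(20*d[1]/g[1],1),round(m,3)))
    print(out)
E
python3 - <<'E'
from h import *
log((0,0,-.15,0)); st(); lift('7'); st()
E
```

```text
t 11.9 p [ 0.5616 -0.0439  0.3023] yaw [3.222e+01 3.000e-02 1.000e-02] w 0.0237 gf 49.78075699880719 F [ 0.34 -0.86 -7.32]
[('side', [-0.12, -0.12], 'mm', np.float64(0.4), 0.999), ('scene', [0.12, 0.0], 'mm', np.float64(-0.0), 0.999)]
t 12.0 p [ 0.5616 -0.0439  0.3024] yaw [3.222e+01 2.000e-02 1.000e-02] w 0.0242 gf 49.78074034675956 F [-0.37 -0.54 -7.99]
```

Call:
move_arm(moves="0 0 -0.05 0 0 0 0; 0 0 -0.1 0 0 0 0; 0 0 -0.15 0 0 0 0; 0 0 -0.15 0 0 0 0; 0 0 -0.15 0 0 0 0; 0 0 -0.15 0 0 0 0; 0 0 -0.15 0 0 0 0; 0 0 -0.15 0 0 0 0")

```text
time: 12.8
position: [0.5615, -0.044, 0.3172]
tool_rot: [0.483, 0.876, -0.0, -0.0]
ft_force: [1.0, -0.0, -8.0]
grip_width: 0.0235
grip_force: 49.8
```

```bash
python3 - <<'E'
from h import *
log((0,0,-.15,0)); st(); lift('8'); st()
E
```

```text
t 12.8 p [ 0.5615 -0.044   0.3172] yaw [3.222e+01 4.000e-02 1.000e-02] w 0.0235 gf 49.7803754825145 F [ 1.02 -0.   -8.02]
[('side', [-0.38, -1.5], 'mm', np.float64(4.5), 0.984), ('scene', [0.0, -1.5], 'mm', np.float64(6.0), 0.996)]
t 12.9 p [ 0.5617 -0.044   0.3174] yaw [3.222e+01 2.000e-02 0.000e+00] w 0.0241 gf 49.78043328970671 F [ 1.19  0.12 -8.42]
```

Call:
move_arm(moves="0 0 -0.04 0 0 0 0; 0 0 -0.08 0 0 0 0; 0 0 -0.12 0 0 0 0; 0 0 -0.15 0 0 0 0; 0 0 -0.15 0 0 0 0; 0 0 -0.15 0 0 0 0; 0 0 -0.15 0 0 0 0; 0 0 -0.15 0 0 0 0; 0 0 -0.15 0 0 0 0; 0 0 -0.15 0 0 0 0")

```text
time: 13.9
position: [0.5617, -0.044, 0.3324]
tool_rot: [0.483, 0.876, -0.0, -0.0]
ft_force: [-0.3, 0.1, -8.3]
grip_width: 0.0235
grip_force: 49.8
```

```bash
python3 - <<'E'
from h import *
log((0,0,-.15,0)); st(); lift('9'); st()
tile([('scene9',195,155,120,90),('side9',250,170,120,90)],'t9')
E
```

```text
t 13.9 p [ 0.5617 -0.044   0.3324] yaw [3.222e+01 1.000e-02 0.000e+00] w 0.0235 gf 49.78034223429859 F [-0.34  0.1  -8.28]
[('side', [0.0, -7.25], 'mm', np.float64(22.0), 0.943), ('scene', [-0.75, -5.62], 'mm', np.float64(22.5), 0.989)]
t 14.0 p [ 0.5617 -0.044   0.3325] yaw [32.22  0.    0.  ] w 0.0236 gf 49.78042747825384 F [-0.08 -1.   -8.29]
```

View pics/t9.png

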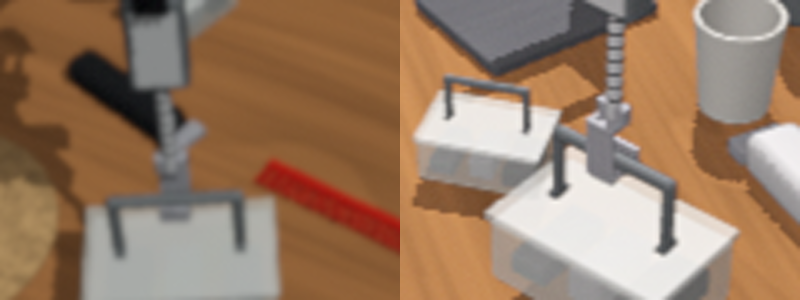

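The case hangs level on the hook, spring extended, about 21 mm up. Hold over two seconds.

Call:
move_arm(moves="0 0 0 0 0 0 0; 0 0 0 0 0 0 0; 0 0 0 0 0 0 0; 0 0 0 0 0 0 0; 0 0 0 0 0 0 0; 0 0 0 0 0 0 0; 0 0 0 0 0 0 0; 0 0 0 0 0 0 0; 0 0 0 0 0 0 0; 0 0 0 0 0 0 0; 0 0 0 0 0 0 0; 0 0 0 0 0 0 0")

```text
time: 15.2
position: [0.5617, -0.044, 0.3326]
tool_rot: [0.483, 0.876, 0.0, 0.0]
ft_force: [-0.6, -0.4, -8.6]
grip_width: 0.0236
grip_force: 49.8
```

Call:
move_arm(moves="0 0 0 0 0 0 0; 0 0 0 0 0 0 0; 0 0 0 0 0 0 0; 0 0 0 0 0 0 0; 0 0 0 0 0 0 0; 0 0 0 0 0 0 0; 0 0 0 0 0 0 0; 0 0 0 0 0 0 0; 0 0 0 0 0 0 0; 0 0 0 0 0 0 0; 0 0 0 0 0 0 0; 0 0 0 0 0 0 0")

```text
time: 16.4
position: [0.5617, -0.044, 0.3326]
tool_rot: [0.483, 0.876, 0.0, -0.0]
ft_force: [0.3, 0.6, -8.0]
grip_width: 0.0234
grip_force: 49.8
```

```bash
python3 - <<'E'
from h import *
st(); lift('10'); st()
# mat: segment cork in scene/side first views, ellipse centre check by projecting a circle
from scipy.optimize import least_squares
for n,(x0,y0,x1,y1) in (('s1',(110,180,225,270)),('d1',(300,290,445,395))):
    im=cv2.imread(f'pics/{n}.png'); cv2.imwrite
    hsv=cv2.cvtColor(im,40); roi=hsv[y0:y1,x0:x1]; print(n,'centre',roi[roi.shape[0]//2-5:,roi.shape[1]//2-5:][:10,:10].reshape(-1,3).mean(0),'corner',roi[:8,-8:].reshape(-1,3).mean(0),roi[-8:,:8].reshape(-1,3).mean(0))
    for dx,dy in((0,0),(.01,0),(0,.01)):
        c=np.array([.600+dx,-.30+dy,.005]);pts=np.array([proj(n,c+[.12*np.cos(a),.12*np.sin(a),0]) for a in np.linspace(0,6.28,60)])
        print(dx,dy,'bbox',pts.min(0),pts.max(0))
E
```

```text
t 16.4 p [ 0.5617 -0.044   0.3326] yaw [32.22  0.    0.  ] w 0.0234 gf 49.78046310134232 F [ 0.26  0.61 -8.03]
[('side', [0.12, -7.25], 'mm', np.float64(22.0), 0.943), ('scene', [-0.75, -5.38], 'mm', np.float64(21.5), 0.989)]
t 16.5 p [ 0.5617 -0.044   0.3326] yaw [32.22 -0.   -0.  ] w 0.0237 gf 49.78046634234488 F [-0.27  0.5  -8.  ]
s1 centre [ 17.4  117.64 162.13] corner [ 28.109375 131.6875    90.546875] [ 14.       155.859375 140.65625 ]
0 0 bbox [122.1 192.4] [209.8 257.4]
0.01 0 bbox [119.5 194.5] [207.7 260.1]
0 0.01 bbox [124.8 193.6] [212.7 258.9]
d1 centre [ 17.11 106.64 214.18] corner [ 13.96875 145.96875 188.28125] [ 14.      147.46875 184.625  ]
0 0 bbox [313.2 297. ] [437.5 397. ]
0.01 0 bbox [317.9 295.9] [442.1 395.5]
0 0.01 bbox [311.5 293.7] [434.8 392.3]
```

```bash
python3 - <<'E'
from h import *
from scipy.optimize import minimize
def score(p,ns,r=.12):
    s=0
    for n in ns:
        g=IM[n]; 
        v=[]
        for rr in(r-.006,r+.006):
            pts=np.array([proj(n,np.array([p[0]+rr*np.cos(a),p[1]+rr*np.sin(a),.005])) for a in A]).astype(np.float32)
            v.append(cv2.remap(g,pts[:,None,0],pts[:,None,1],1)[:,0])
        s+=np.median(np.abs(v[0]-v[1])) if 0 else np.mean(np.clip(v[1]-v[0],-25,25))
    return -s
A=np.linspace(0,2*np.pi,90)
IM={n:cv2.GaussianBlur(cv2.cvtColor(cv2.imread(f'pics/{n}.png'),40)[:,:,1].astype(np.float32),(5,5),0) for n in('s1','d1','scene9','side9')}
for ns in(['s1'],['d1'],['s1','d1'],['scene9','side9']):
    g=[(score((x,y),ns),x,y) for x in np.arange(.58,.625,.0025) for y in np.arange(-.325,-.275,.0025)]
    print(ns,[tuple(np.round(t,4)) for t in sorted(g)[:4]])
E
```

```text
['s1'] [(np.float64(-24.8154), np.float64(0.595), np.float64(-0.295)), (np.float64(-24.8122), np.float64(0.5975), np.float64(-0.295)), (np.float64(-24.7565), np.float64(0.5975), np.float64(-0.2975)), (np.float64(-24.6635), np.float64(0.595), np.float64(-0.2925))]
['d1'] [(np.float64(-25.0), np.float64(0.5925), np.float64(-0.295)), (np.float64(-25.0), np.float64(0.595), np.float64(-0.2975)), (np.float64(-25.0), np.float64(0.595), np.float64(-0.295)), (np.float64(-25.0), np.float64(0.595), np.float64(-0.2925))]
['s1', 'd1'] [(np.float64(-49.8154), np.float64(0.595), np.float64(-0.295)), (np.float64(-49.8122), np.float64(0.5975), np.float64(-0.295)), (np.float64(-49.7565), np.float64(0.5975), np.float64(-0.2975)), (np.float64(-49.6635), np.float64(0.595), np.float64(-0.2925))]
['scene9', 'side9'] [(np.float64(-49.7736), np.float64(0.5975), np.float64(-0.295)), (np.float64(-49.7471), np.float64(0.595), np.float64(-0.295)), (np.float64(-49.6994), np.float64(0.5975), np.float64(-0.2975)), (np.float64(-49.631), np.float64(0.595), np.float64(-0.2925))]
```

```bash
python3 - <<'E'
from h import *
print('guard',atz('side0',400,271,.011),atz('scene0',179,281,.011))
print('clipper',[atz('side0',*p,.02).round(3) for p in((360,213),(398,250))],'trimmer',[atz('side0',*p,.015).round(3) for p in((260,308),(260,360))])
plan([.596,-.2955,.3326],32.22)
E
```

```text
guard [ 0.73510911 -0.14050349  0.011     ] [ 0.73604842 -0.14148431  0.011     ]
clipper [array([0.729, 0.071, 0.02 ]), array([ 0.757, -0.084,  0.02 ])] trimmer [array([ 0.407, -0.155,  0.015]), array([ 0.374, -0.28 ,  0.015])]
cmd [ 0.5618 -0.044   0.333 ] 32.22 -> shift [-2.31  -1.051  0.004] turn z 0.0
```

Call:
move_arm(moves="-0.018 -0.008 0 0 0 0 0; -0.055 -0.025 0 0 0 0 0; -0.109 -0.05 0 0 0 0 0; -0.182 -0.083 0 0 0 0 0; -0.273 -0.124 0 0 0 0 0; -0.373 -0.17 0 0 0 0 0; -0.473 -0.215 0 0 0 0 0; -0.573 -0.261 0 0 0 0 0; -0.673 -0.306 0 0 0 0 0; -0.774 -0.352 0 0 0 0 0; -0.874 -0.397 0 0 0 0 0; -0.974 -0.443 0 0 0 0 0")

```text
time: 17.7
position: [0.5763, -0.151, 0.3325]
tool_rot: [0.483, 0.876, 0.0, -0.0]
ft_force: [-0.1, -0.4, -8.4]
grip_width: 0.0239
grip_force: 49.8
```

Call:
move_arm(moves="-0.1 -0.046 0 0 0 0 0; -0.2 -0.091 0 0 0 0 0; -0.3 -0.137 0 0 0 0 0; -0.4 -0.182 0 0 0 0 0; -0.5 -0.228 0 0 0 0 0; -0.6 -0.273 0 0 0 0 0; -0.7 -0.319 0 0 0 0 0; -0.8 -0.364 0 0 0 0 0")

```text
time: 18.5
position: [0.5881, -0.238, 0.3325]
tool_rot: [0.483, 0.876, -0.0, -0.0]
ft_force: [0.3, 0.6, -8.3]
grip_width: 0.024
grip_force: 49.8
```

Call:
move_arm(moves="-0.092 -0.042 0 0 0 0 0; -0.174 -0.079 0 0 0 0 0; -0.256 -0.116 0 0 0 0 0; -0.328 -0.149 0 0 0 0 0; -0.392 -0.178 0 0 0 0 0; -0.446 -0.203 0 0 0 0 0; -0.483 -0.22 0 0 0 0 0; -0.51 -0.232 0 0 0 0 0; -0.53 -0.24 0 0 0 0 0; -0.536 -0.244 0 0 0 0 0; -0.536 -0.244 0 0 0 0 0; -0.536 -0.244 0 0 0 0 0")

```text
time: 19.7
position: [0.5959, -0.2951, 0.3326]
tool_rot: [0.483, 0.876, 0.0, -0.0]
ft_force: [-0.4, -0.6, -7.9]
grip_width: 0.0231
grip_force: 49.8
```

Call:
move_arm(moves="0 0 0 0 0 0 0; 0 0 0 0 0 0 0; 0 0 0 0 0 0 0; 0 0 0 0 0 0 0; 0 0 0 0 0 0 0; 0 0 0 0 0 0 0; 0 0 0 0 0 0 0; 0 0 0 0 0 0 0")

```text
time: 20.5
position: [0.596, -0.2955, 0.3326]
tool_rot: [0.483, 0.876, 0.0, 0.0]
ft_force: [0.5, 0.6, -8.1]
grip_width: 0.0238
grip_force: 49.8
```

```bash
python3 - <<'E'
from h import *
log((-.974,-.443,0,0),(-.8,-.364,0,0),(-.536,-.244,0,0)); st(); plan([.596,-.2955,.3326],32.22)
shot('scene','s12'); shot('side','d12')
R=Ro.from_euler('z',32.2,degrees=True).as_matrix()
# predicted lid corners vs best match: render lid polygon brightness score
def sc(n,c,g):
    pts=np.array([proj(n,np.array(c)+R@[x,y,0]) for x,y in((.047,.072),(.047,-.072),(-.047,-.072),(-.047,.072))])
    def m(k): 
        M=np.zeros(g.shape,np.uint8); q=pts.mean(0)+(pts-pts.mean(0))*k; cv2.fillPoly(M,[np.round(q*16).astype(np.int32)],1,shift=4); return M>0
    i,o=m(1.),m(1.12)&~m(1.); return np.mean(g[i])-np.mean(g[o]) 
def sat(n): return 255-cv2.cvtColor(cv2.imread(f'pics/{n}.png'),40)[:,:,1].astype(float)
for (a,b),c0 in ((('s1','d1'),(.562,-.044,.06)),(('s12','d12'),(.596,-.2955,.081))):
    G={n:sat(n) for n in(a,b)}; best=[]
    for dx in np.arange(-.012,.0121,.003):
        for dy in np.arange(-.012,.0121,.003):
            for dz in np.arange(-.009,.0091,.003):
                c=np.array(c0)+[dx,dy,dz]; best.append((sc(a,c,G[a])+sc(b,c,G[b]),*c.round(4)))
    print(sorted(best)[::-1][:3])
E
```

```text
t 20.5 p [ 0.596  -0.2955  0.3326] yaw [32.22 -0.   -0.  ] w 0.0238 gf 49.78050802834332 F [ 0.47  0.57 -8.1 ]
cmd [ 0.596  -0.2955  0.333 ] 32.22 -> shift [-0.    -0.     0.004] turn z 0.0
[(np.float64(157.9235561242958), np.float64(0.562), np.float64(-0.047), np.float64(0.06)), (np.float64(153.18738477432603), np.float64(0.565), np.float64(-0.044), np.float64(0.063)), (np.float64(152.9323559777395), np.float64(0.562), np.float64(-0.047), np.float64(0.063))]
[(np.float64(132.22010731764368), np.float64(0.593), np.float64(-0.3015), np.float64(0.09)), (np.float64(128.465680341329), np.float64(0.596), np.float64(-0.2955), np.float64(0.087)), (np.float64(127.05208666357808), np.float64(0.59), np.float64(-0.2985), np.float64(0.09))]
```

Call:
move_arm(moves="0 0 0.03 0 0 0 0; 0 0 0.06 0 0 0 0; 0 0 0.09 0 0 0 0; 0 0 0.11 0 0 0 0; 0 0 0.13 0 0 0 0; 0 0 0.15 0 0 0 0; 0 0 0.17 0 0 0 0; 0 0 0.19 0 0 0 0; 0 0 0.21 0 0 0 0; 0 0 0.25 0 0 0 0; 0 0 0.3 0 0 0 0; 0 0 0.35 0 0 0 0")

```text
time: 21.8
position: [0.5961, -0.2956, 0.2974]
tool_rot: [0.483, 0.876, -0.0, 0.0]
ft_force: [0.4, -0.6, -6.7]
grip_width: 0.0243
grip_force: 49.8
```

Call:
move_arm(moves="0 0 0.08 0 0 0 0; 0 0 0.16 0 0 0 0; 0 0 0.24 0 0 0 0; 0 0 0.32 0 0 0 0; 0 0 0.4 0 0 0 0; 0 0 0.48 0 0 0 0; 0 0 0.56 0 0 0 0; 0 0 0.62 0 0 0 0; 0 0 0.67 0 0 0 0; 0 0 0.67 0 0 0 0; 0 0 0.67 0 0 0 0")

```text
time: 22.9
position: [0.5961, -0.2956, 0.2307]
tool_rot: [0.483, 0.876, -0.0, 0.0]
ft_force: [0.4, 0.2, -2.1]
grip_width: 0.0237
grip_force: 49.8
```

```bash
python3 - <<'E'
from h import *
log((0,0,.35,0),(0,0,.67,0)); st()
shot('scene','s13'); shot('side','d13')
R=Ro.from_euler('z',32.2,degrees=True).as_matrix()
def sc(n,c,g):
    pts=np.array([proj(n,np.array(c)+R@[x,y,0]) for x,y in((.047,.072),(.047,-.072),(-.047,-.072),(-.047,.072))])
    def m(k): 
        M=np.zeros(g.shape,np.uint8); q=pts.mean(0)+(pts-pts.mean(0))*k; cv2.fillPoly(M,[np.round(q*16).astype(np.int32)],1,shift=4); return M>0
    i,o=m(1.),m(1.12)&~m(1.); return np.mean(g[i])-np.mean(g[o]) 
G={n:255-cv2.cvtColor(cv2.imread(f'pics/{n}.png'),40)[:,:,1].astype(float) for n in('s13','d13')}
b=[]
for dx in np.arange(-.012,.0121,.003):
  for dy in np.arange(-.012,.0121,.003):
    for dz in np.arange(-.006,.0061,.003):
      c=np.array([.596,-.2955,.066])+[dx,dy,dz]; b.append((sum(sc(n,c,G[n]) for n in G),*c.round(4)))
print(sorted(b)[::-1][:3])
E
```

```text
t 22.9 p [ 0.5961 -0.2956  0.2307] yaw [ 3.222e+01 -2.000e-02 -1.000e-02] w 0.0237 gf 49.780689077451825 F [ 0.42  0.2  -2.07]
[(np.float64(121.21307479648712), np.float64(0.593), np.float64(-0.2985), np.float64(0.072)), (np.float64(115.42016370879125), np.float64(0.593), np.float64(-0.3015), np.float64(0.072)), (np.float64(115.32995343845678), np.float64(0.599), np.float64(-0.2925), np.float64(0.069))]
```

Unloaded on the mat, bar mid-gap. Withdraw the hook along its -x.

Call:
move_arm(moves="0 -0.06 0 0 0 0 0; 0 -0.14 0 0 0 0 0; 0 -0.24 0 0 0 0 0; 0 -0.36 0 0 0 0 0; 0 -0.48 0 0 0 0 0; 0 -0.6 0 0 0 0 0; 0 -0.7 0 0 0 0 0; 0 -0.7 0 0 0 0 0; 0 -0.7 -0.2 0 0 0 0; 0 -0.7 -0.5 0 0 0 0; 0 -0.7 -0.95 0 0 0 0; 0 -0.7 -0.95 0 0 0 0")

```text
time: 24.2
position: [0.5401, -0.3351, 0.333]
tool_rot: [0.483, 0.876, -0.001, 0.007]
ft_force: [0.8, 0.2, 0.1]
grip_width: 0.0238
grip_force: 49.8
```

```bash
python3 - <<'E'
from h import *
log((0,-.7,-.95,0)); st(); plan([.5986,.3179,.326],18)
shot('scene','s14'); shot('side','d14')
# bystander / case disturbance check: shift of case between 13 and 14
for a,b,(x,y,w,h) in (('s13','s14',(120,205,80,35)),('d13','d14',(330,330,80,40))):
    t=cv2.imread(f'pics/{a}.png')[y:y+h,x:x+w]; r=cv2.matchTemplate(cv2.imread(f'pics/{b}.png')[y-10:y+h+10,x-10:x+w+10],t,5); print(np.array(cv2.minMaxLoc(r)[3])-10,r.max())
E
```

```text
t 24.2 p [ 0.5401 -0.3351  0.333 ] yaw [32.24 -0.67 -0.56] w 0.0238 gf 49.78081243112683 F [0.83 0.23 0.14]
cmd [ 0.5368 -0.3328  0.326 ] 32.22 -> shift [5.176 3.992 0.   ] turn z 0.158
[0 0] 0.99966246
[0 0] 0.99978286
```

Call:
move_arm(moves="0.1 0.08 -0.05 0 0 0 0; 0.3 0.24 -0.1 0 0 0 0; 0.6 0.48 -0.2 0 0 0 0; 0.9 0.7 -0.2 0 0 0 0")

```text
time: 24.7
position: [0.5479, -0.2173, 0.3449]
tool_rot: [0.483, 0.875, 0.001, -0.001]
ft_force: [-0.2, -0.2, -0.6]
grip_width: 0.0237
grip_force: 49.8
```

Call:
move_arm(moves="0.3 0.24 0 0 0 0 0; 0.6 0.48 0 0 0 0 0; 0.9 0.7 0 0 0 0 0")

```text
time: 25.0
position: [0.5582, -0.1028, 0.3438]
tool_rot: [0.483, 0.876, 0.0, -0.002]
ft_force: [0.3, 0.1, -1.4]
grip_width: 0.0237
grip_force: 49.8
```

Call:
move_arm(moves="0.3 0.24 0 0 0 0 0; 0.6 0.48 0 0 0 0 0; 0.9 0.7 0 0 0 0 0")

```text
time: 25.3
position: [0.5691, 0.0105, 0.3438]
tool_rot: [0.483, 0.876, -0.0, -0.002]
ft_force: [-0.6, 0.0, -1.5]
grip_width: 0.0235
grip_force: 49.8
```

Call:
move_arm(moves="0.3 0.24 0 0 0 0 0; 0.6 0.48 0 0 0 0 0; 0.9 0.7 0 0 0 0 0")

```text
time: 25.6
position: [0.5802, 0.1236, 0.3437]
tool_rot: [0.483, 0.876, -0.001, -0.002]
ft_force: [0.8, -0.4, -2.6]
grip_width: 0.0235
grip_force: 49.8
```

Call:
move_arm(moves="0.25 0.2 0 0 0 0.04 0; 0.5 0.4 0 0 0 0.08 0; 0.7 0.5 0 0 0 0.12 0; 0.7 0.5 0 0 0 0.158 0; 0.7 0.5 0 0 0 0.158 0; 0.7 0.5 0 0 0 0.158 0")

```text
time: 26.2
position: [0.5856, 0.2072, 0.3442]
tool_rot: [0.587, 0.81, -0.001, -0.001]
ft_force: [0.1, -0.9, -1.1]
grip_width: 0.0236
grip_force: 49.8
```

```bash
python3 - <<'E'
from h import *
log((.9,.7,-.2,0),*[(.9,.7,0,0)]*3,(.7,.5,0,.158)); st(); plan([.5986,.3179,.346],18); st()
E
```

```text
t 26.2 p [0.5856 0.2072 0.3442] yaw [18.1   0.17 -0.03] w 0.0236 gf 49.78068117052317 F [ 0.15 -0.88 -1.14]
cmd [0.5867 0.2069 0.346 ] 18.0 -> shift [1.019 0.456 0.   ] turn z 0.0
t 26.2 p [0.5856 0.2072 0.3442] yaw [18.1   0.17 -0.03] w 0.0236 gf 49.78068117052317 F [ 0.15 -0.88 -1.14]
```

Call:
move_arm(moves="0.2 0.1 0 0 0 0 0; 0.5 0.23 0 0 0 0 0; 0.8 0.37 0 0 0 0 0; 1 0.456 0 0 0 0 0; 1 0.456 0 0 0 0 0; 1 0.456 0 0 0 0 0; 1 0.456 0 0 0 0 0; 1 0.456 0 0 0 0 0")

```text
time: 27.0
position: [0.5992, 0.3148, 0.3456]
tool_rot: [0.588, 0.809, -0.0, -0.0]
ft_force: [0.4, -0.6, -2.1]
grip_width: 0.0237
grip_force: 49.8
```

Call:
move_arm(moves="0.01 0 0.1 0 0 0 0; 0.02 0 0.25 0 0 0 0; 0.02 0 0.45 0 0 0 0; 0.02 0 0.65 0 0 0 0; 0.02 0 0.85 0 0 0 0; 0.02 0 1 0 0 0 0; 0.02 0 1 0 0 0 0; 0.02 0 1 0 0 0 0")

```text
time: 27.8
position: [0.5985, 0.3177, 0.2452]
tool_rot: [0.588, 0.809, -0.0, -0.0]
ft_force: [-0.0, 0.1, -1.8]
grip_width: 0.0238
grip_force: 49.8
```

```bash
python3 - <<'E'
from h import *
log((1,.456,0,0),(.02,0,1,0)); st(); plan([.5986,.3179,.181],18)
shot('side','d15'); shot('scene','s15')
E
```

```text
t 27.8 p [0.5985 0.3177 0.2452] yaw [ 1.797e+01  4.000e-02 -1.000e-02] w 0.0238 gf 49.78084101341665 F [-0.    0.13 -1.78]
cmd [0.5985 0.318  0.246 ] 18.0 -> shift [-0.001  0.     0.65 ] turn z 0.0
```

Hook is between the prongs with no contact force. Lower gently into the cradle.

Call:
move_arm(moves="0 0 0.15 0 0 0 0; 0 0 0.3 0 0 0 0; 0 0 0.42 0 0 0 0; 0 0 0.5 0 0 0 0; 0 0 0.55 0 0 0 0; 0 0 0.58 0 0 0 0; 0 0 0.61 0 0 0 0; 0 0 0.63 0 0 0 0; 0 0 0.64 0 0 0 0; 0 0 0.64 0 0 0 0")

```text
time: 28.9
position: [0.5986, 0.318, 0.1816]
tool_rot: [0.588, 0.809, 0.0, 0.0]
ft_force: [-0.5, -0.5, -2.2]
grip_width: 0.0237
grip_force: 49.8
```

```bash
python3 - <<'E'
from h import *
log((0,0,.64,0)); st()
shot('side','d16'); shot('scene','s16')
# compare with grasp reference (first views, arm away): body/hook region in side view d3, scene s3
for a,b,(x,y,w,h) in (('s3','s16',(372,275,22,42)),('d3','d16',(272,128,20,42))):
    t=cv2.resize(cv2.imread(f'pics/{a}.png')[y:y+h,x:x+w],None,fx=4,fy=4,interpolation=2); r=cv2.matchTemplate(cv2.resize(cv2.imread(f'pics/{b}.png')[y-6:y+h+6,x-6:x+w+6],None,fx=4,fy=4,interpolation=2),t,5); print(np.array(cv2.minMaxLoc(r)[3])/4-6,r.max())
E
```

```text
t 28.9 p [0.5986 0.318  0.1816] yaw [ 1.8e+01 -1.0e-02  0.0e+00] w 0.0237 gf 49.780687764286995 F [-0.53 -0.53 -2.19]
[-1.25  6.  ] 0.5856344
[ 0.   -0.25] 0.98959327
```

Call:
move_arm(moves="0 0 0.01 0 0 0 0; 0 0 0.015 0 0 0 0; 0 0 0.015 0 0 0 0; 0 0 0.015 0 0 0 0")

```text
time: 29.4
position: [0.5987, 0.3181, 0.1806]
tool_rot: [0.588, 0.809, 0.0, 0.0]
ft_force: [0.1, -0.2, 1.5]
grip_width: 0.0236
grip_force: 49.8
```

```bash
python3 - <<'E'
from h import *
log((0,0,.015,0)); st()
E
```

```text
t 29.4 p [0.5987 0.3181 0.1806] yaw [ 1.8e+01 -4.0e-02  1.0e-02] w 0.0236 gf 49.7808659914881 F [ 0.06 -0.25  1.45]
```

The scale now rests on the prongs (force went from -2 to +1.5 N). Open, then retract straight up.

Call:
move_arm(moves="0 0 0 0 0 0 0.3; 0 0 0 0 0 0 0.4; 0 0 0 0 0 0 0.6; 0 0 0 0 0 0 0.8; 0 0 0 0 0 0 1; 0 0 0 0 0 0 1; 0 0 0 0 0 0 1; 0 0 0 0 0 0 1; 0 0 0 0 0 0 1; 0 0 0 0 0 0 1; 0 0 0 0 0 0 1; 0 0 0 0 0 0 1")

```text
time: 30.6
position: [0.5985, 0.318, 0.1801]
tool_rot: [0.588, 0.809, -0.0, -0.0]
ft_force: [0.6, -0.4, 1.3]
grip_width: 0.0868
grip_force: 0.0
```

Call:
move_arm(moves="0 0 -0.1 0 0 0 1; 0 0 -0.25 0 0 0 1; 0 0 -0.5 0 0 0 1; 0 0 -0.8 0 0 0 1; 0 0 -1 0 0 0 1; -0.4 0 -1 0 0 0 1; -0.8 0 -1 0 0 0 1; -1 0 -1 0 0 0 1; -1 0 -1 0 0 0 1; -1 0 -1 0 0 0 1; -1 0 -1 0 0 0 1")

```text
time: 31.7
position: [0.6291, 0.2241, 0.2807]
tool_rot: [0.587, 0.809, 0.0, 0.0]
ft_force: [0.3, -0.8, -0.1]
grip_width: 0.0871
grip_force: 0.0
```

```bash
python3 - <<'E'
from h import *
log((0,0,-1,0),(-1,0,0,0)); st()
shot('side','d17'); shot('scene','s17')
def cmp(a,b,x,y,w,h,l):
    t=cv2.resize(cv2.imread(f'pics/{a}.png')[y:y+h,x:x+w],None,fx=4,fy=4,interpolation=2); r=cv2.matchTemplate(cv2.resize(cv2.imread(f'pics/{b}.png')[y-6:y+h+6,x-6:x+w+6],None,fx=4,fy=4,interpolation=2),t,5); print(l,np.array(cv2.minMaxLoc(r)[3])/4-6,round(r.max(),4))
cmp('s1','s17',362,260,56,30,'scale handle scene'); cmp('s1','s17',372,278,30,36,'body scene'); cmp('d3','d17',272,128,20,42,'hook side')
cmp('s14','s17',120,205,80,35,'case'); cmp('scene0','s17',190,285,70,40,'clipper'); cmp('scene0','s17',270,205,60,30,'comb'); cmp('s1','s17',165,270,28,24,'guard'); cmp('side0','d17',245,300,28,65,'trimmer'); cmp('s1','s17',295,240,50,40,'small case'); cmp('s1','s17',265,305,36,46,'cup')
E
```

```text
t 31.7 p [0.6291 0.2241 0.2807] yaw [18.06 -0.04  0.04] w 0.0871 gf 0.0 F [ 0.28 -0.76 -0.09]
scale handle scene [0. 0.] 0.9992
body scene [0. 0.] 0.9989
hook side [0. 0.] 0.9976
case [0. 0.] 0.9984
clipper [0. 0.] 0.9999
comb [6. 3.] 0.2931
guard [0. 0.] 0.9992
trimmer [ 0.   -0.25] 0.9068
small case [-0.25  0.5 ] 0.7638
cup [0. 0.] 0.9993
```

```bash
python3 - <<'E'
from h import *
for ns in(('scene0','s14','s17'),('side0','d14','d17')):
    for n in ns:
        b,g,r=[c.astype(int) for c in cv2.split(cv2.imread(f'pics/{n}.png'))]; m=(r>130)&(g<50)&(b<50); v,u=np.nonzero(m); print(n,len(u),u.mean().round(2),v.mean().round(2))
def cmp(a,b,x,y,w,h,l):
    t=cv2.imread(f'pics/{a}.png')[y:y+h,x:x+w]; r=cv2.matchTemplate(cv2.imread(f'pics/{b}.png')[y-6:y+h+6,x-6:x+w+6],t,5); print(l,np.array(cv2.minMaxLoc(r)[3])-6,round(r.max(),4))
cmp('scene0','s14',295,240,50,40,'small case'); cmp('side0','d17',250,190,50,40,'small side'); cmp('side0','d14',245,300,28,65,'trimmer'); cmp('scene0','s14',352,208,30,44,'jar')
E
```

```text
scene0 438 300.32 218.5
s14 442 300.13 218.42
s17 395 297.14 217.08
side0 362 242.23 259.99
d14 242 242.19 259.67
d17 381 242.16 259.99
small case [0 0] 0.9885
small side [0 0] 0.9771
trimmer [0 0] 0.9993
jar [0 0] 0.9998
```

Everything is in place: the scale is back exactly as it hung, the case is on the mat and nothing else has moved.

```bash
python3 -c "
from rig import robot
print(robot.hand_in())"
```

```text
the job is handed in; nothing more can be done
None
```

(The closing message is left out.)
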